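# Tip the control housing onto its back in the tilting fixture

## Task

The grill's control housing stands upright in the tilting assembly fixture, which its sliding bolt locks. Push the bolt's upright handle outwards until the bolt is drawn well clear, push the housing at the top of its front panel so that cradle and housing tip over together and lie fully on the rear stops with the panel facing up for the knobs to be fitted, then push the bolt fully home again so that the fixture is locked. Only push: the housing must not be lifted or pulled out of its cradle, and the things lying round the fixture stay where they are.

Things in the scene. Friction and masses are not known exactly. Their poses are not given: they have to be found in the camera images.
- tilt_fixture: fixed base of the tilting fixture: aluminium plate on the bench, 10 mm thick, 250 x 200 mm plus a tab at the right. Origin on the bench straight under the tilt axis, midway between its two bearing cheeks; x is the way the housing is tipped (away from its front panel), y along the tilt axis to the left, z up. Tilt axis 50 mm up; the cheeks and the index plate beside them reach 89 mm
- cradle (a joint): tilt of the L-shaped aluminium cradle under the housing, rad: 0 = housing upright, 1.571 = tipped over to +x and lying on the rear stops. A rotary damper brakes it. Let go, it falls back to 0 below about 0.35 rad, may stay put near 0.45 and goes over by itself, in 2 to 3 s, beyond about 0.65. It cannot turn with the bolt in
- cradle_seat (a point): centre of the top of the cradle's shelf, on which the housing stands (turns with the cradle)
- index_bolt (a joint): travel of the locking bolt, m: 0 = home, its 10 mm nose in a 13 mm hole of the index plate; 0.030 = fully drawn, towards the fixture's -y. Clear of the plate beyond 0.013. It stays where left; 2 to 4 N move it. It can enter only with the cradle at 0 or fully over. It starts 0 to 3 mm from home
- bolt_knob (a point): centre of the black 20 mm ball on the bolt's upright handle (10 mm pin), 131 mm above the bench, at x = +25 mm and y = -160 mm less the bolt's travel in the fixture's frame; slides along its y. The pin is free above its 32 mm wide guide block (y = -106 to -211 mm, top 91 mm up). 90 mm of room lie between pin and housing when home
- housing: the grill's control housing: loose dark metal box with a bright front panel, 70 mm deep (x), 110 wide (y), 140 tall (z), about 0.55 kg. Origin at the centre of its underside, 50 mm above the bench; the panel is its -x face. Two bare spindles stand 14 mm out of the panel 48 mm above the underside. Its back leans on the cradle's back plate, so both tip together
- panel_top (a point): point on the face of the front panel, on its centre line, 20 mm below the housing's top edge: push here towards the fixture's +x; axes as the housing's
- knob_a: black control knob, 41 mm across, 20 mm tall, left of the fixture; to be left alone (origin under its centre)
- knob_b: second such knob beside it; to be left alone
- insulator_a: white ceramic stand-off, 20 mm across, 22 mm tall, left of the fixture; to be left alone
- glue: white glue bottle with a red nozzle, 36 mm across, 99 mm tall, standing left of the fixture; to be left alone
- thermo: small snap thermostat on a 50 mm strap, 28 mm tall, right of the fixture in front of the bolt; to be left alone
- nut_drv: yellow-handled nut driver, 197 mm long, lying in front of the fixture at the bench edge; to be left alone
Not all that is in view belongs to the job. There is more than one size of the housing; the one meant has the size given above.

How it is judged:
By the outcome, as a careful person would: the job done as asked, in the order asked, and still so for the second after the job is handed in, with the robot touching nothing.
It also fails if it takes over 51 s, if anything falls off the work surface, if the arm or the gripper's body presses on something with over 40 N, if the wrist force passes 120 N, or if a joint passes its speed limit or range.

## Robot

A 6-joint arm with a two-finger parallel gripper is mounted at the origin on a cart in front of the work surface, level with it; the furniture and walls round the work are solid. World frame = base frame: x ahead of the robot, y to its left, z up, the work surface at z = 0. Lengths are in mm, angles in degrees, forces in N, time in s.
With the tool pointing down it reaches from about 250 to 775 mm from the base axis. Payload 8.9 kg.
Tool frame: the origin (TCP) lies at the very end of the fingers, on their centre line; the grasp point (between the pads) lies 19 mm behind it; x points along the fingers, z is the direction in which the jaws open and shut, and the axes are right-handed (so a half turn about x gives the same grasp; the last joint's range is limited). The gripper opens to 85 mm and grips with 20 to 120 N. Pads are 22 mm wide; open, the fingers measure 114 mm over their backs; the gripper's body (76 mm by 85 mm) begins 54 mm behind the grasp point. The pads swing forward as they close: fully open they stand 13 mm farther back than shut.
Start: joints at [-84.93, 16.656, -8.789, 64.555, 0, 82.019], TCP at [118.565, -511.435, 231.305] pointing down, gripper open.
Joint ranges: [-144.48, 144.48], [-52.06, 99.96], [-74.48, 78.29], [-112.23, 115.85], [-86.99, 84.42], [-180, 180]. Speed limits (degrees/s): [127.2, 127.2, 159.86, 180, 180, 180].

## Interface

Orientations are given as a 3x3 rotation matrix whose columns are the frame's x, y, z axes.
In Python, from rig import manip gives the robot as it stands. The module is installed in compiled form; this text tells all that it offers.
- The arm moves only by the tool step_arm, never from a script. Its argument "moves" is a list of rows, each a list of 3 entries, a list of its own where there are three numbers: the turn, a rotation vector about the world's x, y, z in degrees, then the shift along the world's x, y, z in mm, then the gripper's target within -1 to 1 (fully open at 1, half-way at 0, shut at -1). In form: [[[wx, wy, wz], [dx, dy, dz], jaw], ...]. A call has 1 to 10 rows; each row shifts and turns the pose as measured when the row begins; what a row does not reach is not made up. A row lasts 1/10 s, in which the tool goes at most 50 mm and 8.59 degrees, less where a joint would pass 70% of its speed; a pose out of reach is approached as far as the arm can. A call is refused whole if a number of a shift passes 50 or a number of a turn 8.59, either way. A call with a gripper value outside its range is refused whole. The fingers move at their own pace and stop on an object; "grip_force" is the grip in N (left out, the last holds). Time passes only in rows, so rows that do not move let the fingers close. It gives the time, the measured TCP pose, the force and the opening at its end, in the units of the state.
- manip.get_obs(): the state, without advancing time (a new reading comes with each control period).
- manip.grab_frame(name): name is "side" or "top" or "wrist"; returns the picture (400x640x3 uint8, blue, green, red); there is no depth.
- manip.camera_params(name): a dict with "vertical_fov" (degrees; the focal length in pixels is half the picture's height over the tangent of half this angle, whatever the lens; pixels are square), "cx", "cy" (the principal point, pixels), "k1" (the pictures are not rectified: a ray, as slopes to the right and down, at radius r is drawn at 1 + k1 r^2 times it, then the intrinsics apply), "xyz" and "rotation" of the camera in the world. Camera axes: x right, y down, z forward; pixel columns grow to the right and rows downward; lengths in mm; the calibration is good to about 2 mm. A picture is of the moment at which its call begins: read the wrist's pose just before it. camera_params takes no time and is no camera call; for the wrist camera it gives the pose at the moment of the call.
- manip.finish_job(): hands the job in, once; it reports no verdict.
The state is a dict: "time": time; "qpos": joint angles; "qd": joint speeds; "joint_efforts": joint torques, N m; "ee_pos": TCP position; "tool_rot": TCP orientation; "contact_force": force on the tool from outside, world axes, zero at the start; "torque": the same for the moment, N m; "width": opening from 0.0 (shut) to 1.0 (fully open).
Only numpy, scipy, OpenCV 4.12 (cv2) and the standard library are available. Lean on these libraries where they do the work, as an engineer would, in place of code of your own. Each camera call takes 0.05 s, during which the arm holds its last target.

## Working session

There is one attempt and no reset: what is moved stays moved. The work goes in short steps, Python scripts to look and compute and a tool call to move; the robot and the scene stay as the last step left them, time stands still between calls to the robot, and variables do not carry over. Pictures are saved under pics/ and viewed, and the job is handed in when it is done.

Besides the shell and the picture viewer there is one more tool, called after ">>>" by a JSON object that holds its "method" and its "body". step_arm: Moves the arm, as the interface text tells. Its arguments: {"type":"object","properties":{"moves":{"type":"array","items":{"type":"array"}},"grip_force":{"type":"number"}},"required":["moves"]}

```bash
mkdir -p pics
cat > h.py <<'E'
import numpy as np, cv2
from rig import manip
def snap(n,f):
    p=manip.camera_params(n); im=manip.grab_frame(n); cv2.imwrite(f'pics/{f}.png',im); return im,p
def K(p):
    f=200/np.tan(np.radians(p['vertical_fov'])/2); return f
def proj(p,X):
    R=np.array(p['rotation']);c=(np.atleast_2d(X)-np.array(p['xyz']))@R
    s=c[:,:2]/c[:,2:]; r2=(s**2).sum(1,keepdims=True); s=s*(1+p['k1']*r2)
    return s*K(p)+[p['cx'],p['cy']]
def ray(p,u,v):
    d=np.array([(u-p['cx'])/K(p),(v-p['cy'])/K(p)]); s=d.copy()
    for _ in range(50): s=d/(1+p['k1']*(s@s))
    return np.array(p['rotation'])@np.array([s[0],s[1],1])
def atz(p,u,v,z):
    d=ray(p,u,v);o=np.array(p['xyz']);return o+d*(z-o[2])/d[2]
E
python3 - <<'E'
from h import *
o=manip.get_obs();print(o)
for n in ['side','top','wrist']:
    im,p=snap(n,n+'0');print(n,p)
E
```

```text
{'time': 0.0, 'qpos': array([-8.49301609e+01,  1.66911368e+01, -8.82881923e+00,  6.45561147e+01,
       -1.53928943e-03,  8.20188575e+01]), 'qd': array([-0.02758157, -0.00246286, -0.06691422, -0.00769735,  0.02868   ,
       -0.04903165]), 'joint_efforts': array([ 2.11380002e-04, -5.37143254e+01,  3.31373727e+01,  1.59009907e-02,
       -2.29692141e-04,  3.32390073e-05]), 'ee_pos': array([ 118.51255013, -511.00622848,  230.72694778]), 'tool_rot': array([[-1.44087875e-04,  9.74169526e-01,  2.25817879e-01],
       [ 1.32011482e-03,  2.25817870e-01, -9.74168644e-01],
       [-9.99999118e-01,  1.57739637e-04, -1.31855324e-03]]), 'contact_force': array([0.29943368, 0.1594604 , 0.45509219]), 'torque': array([ 0.00105571, -0.01850544, -0.01598331]), 'width': 0.9975985580792167}
side {'vertical_fov': 51.44011432086455, 'cx': 314.8360534321176, 'cy': 200.27893905512468, 'k1': -0.031543602492422086, 'xyz': array([ 307.43102285, -388.58666409,  858.91625563]), 'rotation': array([[ 0.87798917, -0.39992534,  0.26304894],
       [-0.47865484, -0.73918801,  0.47380441],
       [ 0.00495623, -0.54190479, -0.84042527]])}
top {'vertical_fov': 43.563713397777974, 'cx': 314.7749975509442, 'cy': 198.57209559983647, 'k1': -0.027530125549128183, 'xyz': array([ 272.69827735,   36.07011371, 1219.56284495]), 'rotation': array([[ 5.64832230e-04, -9.73695476e-01,  2.27852585e-01],
       [-9.99999763e-01, -6.39852031e-04, -2.55379731e-04],
       [ 3.94454028e-04, -2.27852387e-01, -9.73695607e-01]])}
wrist {'vertical_fov': 66.86269264649417, 'cx': 315.8824407909709, 'cy': 196.48652747823618, 'k1': 0.019715011628797074, 'xyz': array([ 184.2402129 , -496.62575259,  373.46273621]), 'rotation': array([[ 0.22669013, -0.9396017 , -0.25643757],
       [-0.97396543, -0.21915436, -0.05798894],
       [-0.0017129 ,  0.26290685, -0.9648197 ]])}
```

View pics/side0.png

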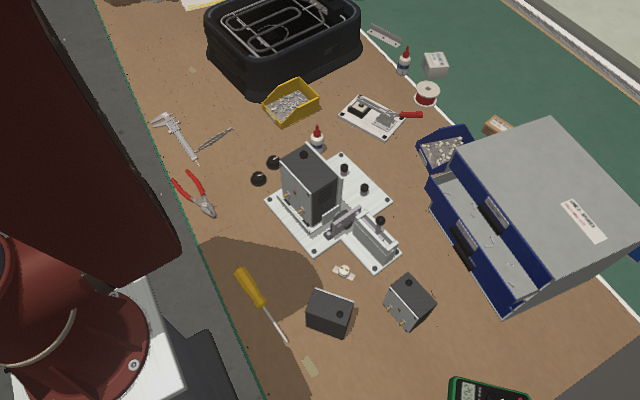

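View pics/top0.png

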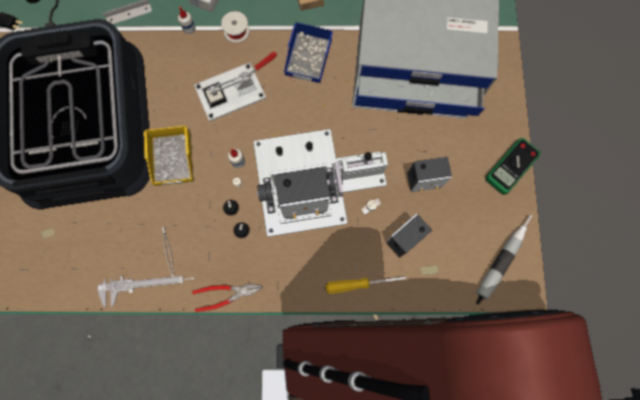

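View pics/wrist0.png

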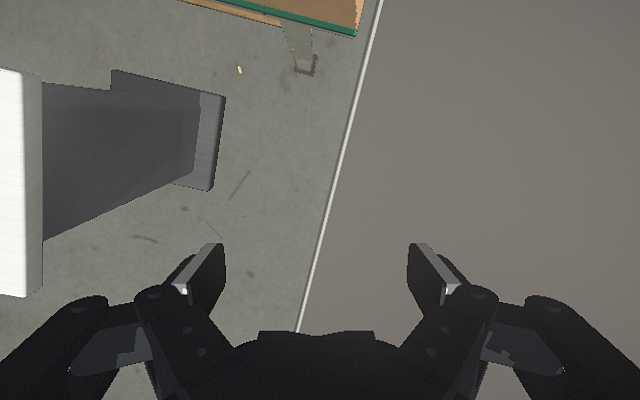

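Run:
```python
import cv2
a=cv2.imread('pics/side0.png')[130:280,250:410];cv2.imwrite('pics/sc.png',cv2.resize(a,None,fx=5,fy=5*.8*0+4,interpolation=2)) 
a=cv2.imread('pics/top0.png')[120:245,240:400];cv2.imwrite('pics/tc.png',cv2.resize(a,None,fx=5,fy=4.8,interpolation=2))
```

```text
(no output)
```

View pics/sc.png

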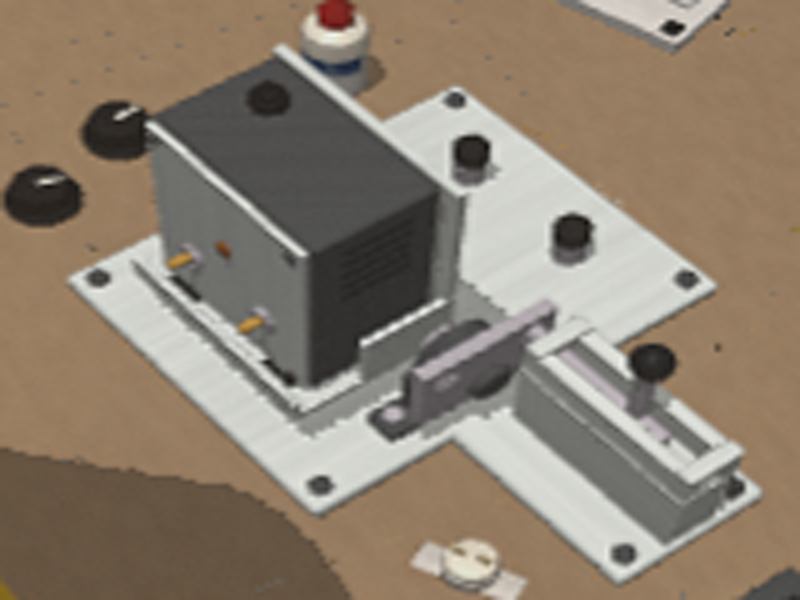

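View pics/tc.png

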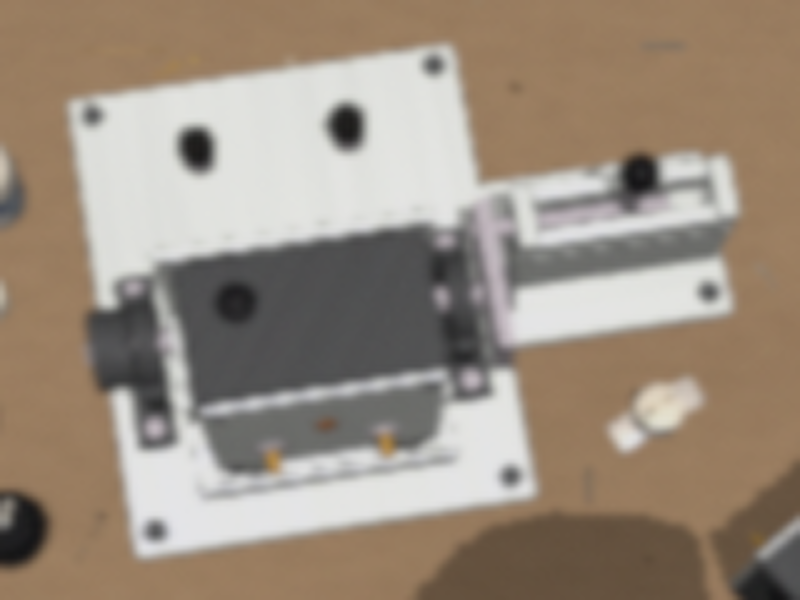

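```bash
cat > fit.py <<'E'
from h import *
from scipy.optimize import least_squares
S=manip.camera_params('side');T=manip.camera_params('top')
def W(q,X):
    c,s=np.cos(q[0]),np.sin(q[0]);return np.atleast_2d(X)@np.array([[c,s,0],[-s,c,0],[0,0,1]])+[q[1],q[2],0]
H=np.array
def cor(q):
    xc,yc=q[3],0
    return [[xc-125,yc+100,10],[xc-125,yc-100,10],[xc+125,yc-100,10],[xc+125,yc+100,10]]
# side: 0 left(front-left),1 front-right,2 rear-right,3 rear-left
so=H([[263.6,199.5],[313.6,258.5],[393.2,201.75],[341.2,152]]);to=H([[267.6,235.8],[347.2,223.1],[330.8,129.4],[253.6,141.25]])
hs=H([[-35,55,190],[-35,-55,190],]);
hso=H([[150/5+250,124/4+130],[305/5+250,256/4+130]])
hto=H([[198/5+240,412/4.8+120],[446/5+240,373/4.8+120]])
ko=H([[380.4,220.25],[368,156.25]])
def res(q,full=False):
    k=[[25,-160-q[4],131]]
    h=hs+[q[5],0,0]
    r=[(proj(S,W(q,cor(q)))-so),(proj(T,W(q,cor(q)))-to),proj(S,W(q,k))-ko[:1],proj(T,W(q,k))-ko[1:],proj(S,W(q,h))-hso,proj(T,W(q,h))-hto]
    return r if full else np.concatenate(r).ravel()
r=least_squares(res,[0.15,430,50,0,2,0],loss='soft_l1')
if __name__=='__main__':
    print(r.x,np.degrees(r.x[0]));
    for a in res(r.x,1):print(a.round(1).tolist())
    print(W(r.x,[[25,-160-r.x[4],131],[-35+r.x[5],0,170],[0,0,0]]))
E
python3 fit.py
```

```text
[ 6.44696063e+00  5.77109537e+02  6.91009180e+01  2.44005893e+01
  8.16852740e-02 -3.55871923e+01] 369.38363482610475
[[-1.1, 0.5], [-0.7, 1.0], [0.9, -0.1], [0.1, -0.8]]
[[-0.2, 0.3], [0.9, -0.1], [-0.0, -1.0], [-0.0, -0.9]]
[[-0.2, 0.6]]
[[-0.3, -0.5]]
[[-1.8, -1.7], [0.0, 0.7]]
[[-0.9, -0.3], [0.9, -0.4]]
[[627.87539095 -84.76257354 131.        ]
 [507.46688803  57.5920882  170.        ]
 [577.10953699  69.10091801   0.        ]]
```

Run:
```python
from fit import *
q=r.x
print(W(q,[[25,-124,0],[25,-191,0],[25,-240,0],[-110,0,0],[16,0,0]]).round(1))
for u,v in [(357,108),(480,115),(330,75)]: print(atz(T,u,v,0).round())
```

```text
[[ 622.   -49.2    0. ]
 [ 632.9 -115.3    0. ]
 [ 640.9 -163.6    0. ]
 [ 468.6   51.2    0. ]
 [ 592.9   71.7    0. ]]
[802. -75.   0.]
[ 783. -396.    0.]
[896.  -5.   0.]
```

>>> {"method": "step_arm", "body": {"moves": [[[0, 0, -0.4], [34, 30, 0], -1], [[0, 0, -0.4], [34, 30, 0], -1], [[0, 0, -0.4], [34, 30, 0], -1], [[0, 0, -0.4], [34, 30, 0], -1], [[0, 0, -0.4], [34, 30, 0], -1], [[0, 0, -0.4], [34, 30, 0], -1], [[0, 0, -0.4], [34, 30, 0], -1], [[0, 0, -0.4], [34, 30, 0], -1], [[0, 0, -0.4], [34, 30, 0], -1], [[0, 0, 0], [34, 30, 0], -1]]}}

```text
time: 1.15
ee_pos: [464.6, -201.1, 229.2]
tool_rot: [[-0.001, 0.988, 0.151], [0.001, 0.151, -0.988], [-1.0, -0.001, -0.001]]
contact_force: [-0.1, -0.8, 0.1]
width: 0.0
```

>>> {"method": "step_arm", "body": {"moves": [[[0, 0, 0.5], [31, 30, 0], -1], [[0, 0, 0], [31, 30, 0], -1], [[0, 0, 0], [31, 30, 0], -1], [[0, 0, 0], [31, 30, 0], -1], [[0, 0, 0], [31, 30, 0], -1], [[0, 0, 0], [0, 0, 0], -1]]}}

```text
time: 1.75
ee_pos: [627.5, -38.9, 227.0]
tool_rot: [[-0.002, 0.986, 0.165], [0.002, 0.165, -0.986], [-1.0, -0.001, -0.002]]
contact_force: [-1.5, 0.1, -0.2]
width: -0.0
```

Run:
```python
from fit import *
o=manip.get_obs();print(o['ee_pos'],o['time'],o['contact_force'])
im,p=snap('wrist','w1');q=r.x
k=W(q,[[25,-160-q[4],131],[-35+q[5],-55,190],[q[5]+35,-55,190]])
print(proj(p,k),p['xyz'])
snap('side','s1')
```

```text
[627.54994434 -38.91599007 227.03458344] 1.75 [-1.46744798  0.12410989 -0.22617069]
[[370.45994195 207.55177037]
 [231.24678351 359.30327678]
 [224.12011135 271.0053246 ]] [694.32267356 -28.59783566 369.5948634 ]
```

View pics/w1.png

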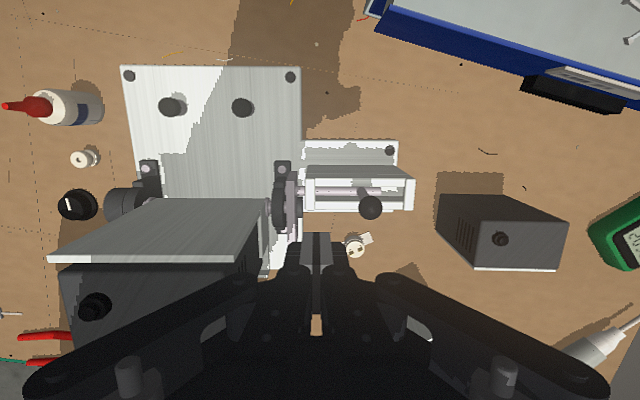

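View pics/s1.png

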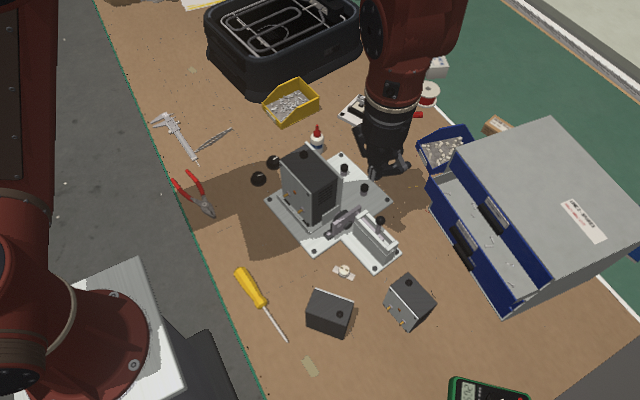

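>>> {"method": "step_arm", "body": {"moves": [[[0, 0, 0], [-4, -17, -20], -1], [[0, 0, 0], [0, 0, -30], -1], [[0, 0, 0], [0, 0, -30], -1], [[0, 0, 0], [0, 0, -30], -1], [[0, 0, 0], [0, 0, 0], -1]]}}

```text
time: 2.35
ee_pos: [616.8, -64.5, 115.8]
tool_rot: [[-0.003, 0.987, 0.158], [-0.001, 0.158, -0.987], [-1.0, -0.003, 0.0]]
contact_force: [-1.0, 2.3, -1.5]
width: -0.003
```

Run:
```python
from fit import *
snap('side','s2')
a=cv2.imread('pics/s2.png')[100:280,270:450];cv2.imwrite('pics/s2c.png',cv2.resize(a,None,fx=3.3,fy=3.3,interpolation=2))
```

```text
(no output)
```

View pics/s2c.png

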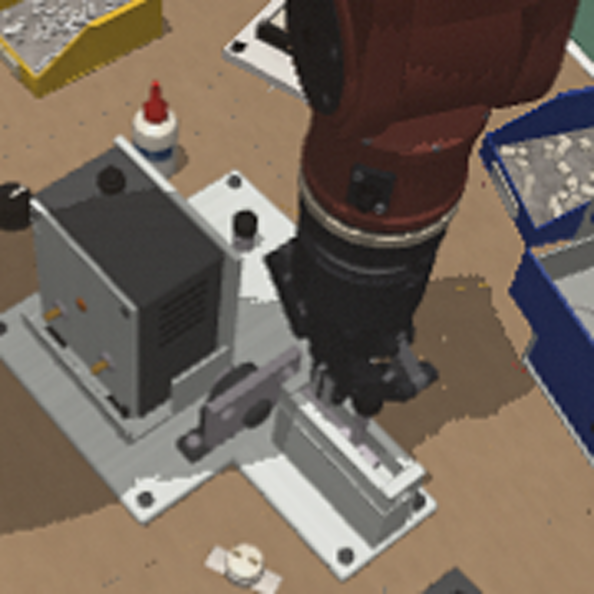

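>>> {"method": "step_arm", "body": {"moves": [[[0, 0, 0], [7, 1, 0], -1], [[0, 0, 0], [0, 0, 0], -1], [[0, 0, 0], [1, -5, 0], -1], [[0, 0, 0], [1, -5, 0], -1], [[0, 0, 0], [1, -5, 0], -1]]}}

```text
time: 2.9
ee_pos: [630.4, -80.3, 124.0]
tool_rot: [[0.006, 0.987, 0.158], [-0.002, 0.158, -0.987], [-1.0, 0.005, 0.002]]
contact_force: [-1.0, 2.5, -0.4]
width: -0.005
```

```bash
cat > fr.py <<'E'
from fit import *
o=manip.get_obs();q=r.x;c,s=np.cos(q[0]),np.sin(q[0]);d=o['ee_pos']-[q[1],q[2],0]
f=o['contact_force']
print('fixture frame TCP',(d[0]*c+d[1]*s).round(1),(-d[0]*s+d[1]*c).round(1),d[2].round(1),'F',(f[0]*c+f[1]*s).round(1),(-f[0]*s+f[1]*c).round(1),f[2].round(1),'t',o['time'])
E
python3 fr.py
```

```text
fixture frame TCP 28.2 -156.0 124.0 F -0.6 2.7 -0.4 t 2.9
```

>>> {"method": "step_arm", "body": {"moves": [[[0, 0, 0], [0, -4, -4], -1], [[0, 0, 0], [0, -4, -3], -1], [[0, 0, 0], [1, -4, 0], -1], [[0, 0, 0], [0, 0, 0], -1]]}}

```text
time: 3.3
ee_pos: [631.9, -88.4, 118.7]
tool_rot: [[0.008, 0.987, 0.16], [0.009, 0.16, -0.987], [-1.0, 0.009, -0.008]]
contact_force: [-0.3, 4.3, 3.2]
width: 0.003
```

```bash
python3 fr.py
```

```text
fixture frame TCP 28.4 -164.3 118.7 F 0.4 4.2 3.2 t 3.3
```

Need TCP near y ≈ -172 (30 mm travel).

>>> {"method": "step_arm", "body": {"moves": [[[0, 0, 0], [0, -4, 0], -1], [[0, 0, 0], [0, -4, 0], -1], [[0, 0, 0], [1, -3, 0], -1], [[0, 0, 0], [0, 0, 0], -1]]}}

```text
time: 3.7
ee_pos: [631.7, -87.8, 119.0]
tool_rot: [[0.007, 0.986, 0.168], [0.031, 0.168, -0.985], [-0.999, 0.013, -0.03]]
contact_force: [-0.3, 1.2, 1.3]
width: 0.0
```

```bash
python3 fr.py
python3 - <<'E'
from h import *
snap('side','s3')
a=cv2.imread('pics/s3.png')[100:280,270:450];cv2.imwrite('pics/s3c.png',cv2.resize(a,None,fx=3.3,fy=3.3,interpolation=2))
E
```

```text
fixture frame TCP 28.3 -163.7 119.0 F -0.1 1.2 1.3 t 3.7
```

View pics/s3c.png

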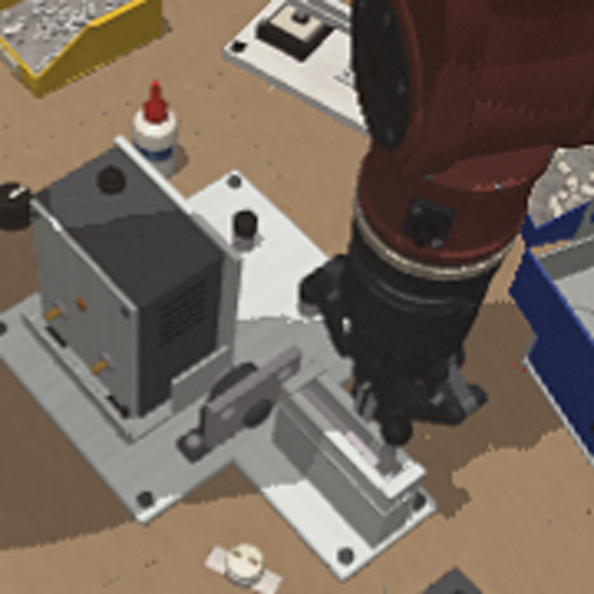

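Run:
```python
from fit import *
q=r.x
for t in [15,20,25,30]: print(t,proj(S,W(q,[25,-160-t,131])))
```

```text
15 [[385.2318729  225.96674288]]
20 [[386.94193021 227.68685076]]
25 [[388.66036696 229.41548623]]
30 [[390.38723337 231.15270135]]
```

>>> {"method": "step_arm", "body": {"moves": [[[-0.9, 0.2, 0], [0, 6, 0], -1], [[-0.9, 0.2, 0], [0, 3, 30], -1], [[0, 0, 0], [0, 0, 40], -1], [[0, 0, 0], [0, 0, 35], -1], [[0, 0, 0], [0, 0, 0], -1]]}}

```text
time: 4.25
ee_pos: [630.6, -80.7, 224.9]
tool_rot: [[-0.003, 0.986, 0.166], [-0.01, 0.166, -0.986], [-1.0, -0.005, 0.009]]
contact_force: [1.0, -0.8, 0.2]
width: -0.001
```

```bash
python3 fr.py; python3 -c "
from fit import *
print(W(r.x,[[-115,0,0]]))"
```

```text
fixture frame TCP 28.3 -156.6 224.9 F 0.9 -1.0 0.2 t 4.25
[[463.64837827  50.35083906   0.        ]]
```

>>> {"method": "step_arm", "body": {"moves": [[[0, 0, 0], [-35, 5, 5], -1], [[0, 0, 0], [-35, 15, 0], -1], [[0, 0, 0], [-35, 25, 0], -1], [[0, 0, 0], [-30, 30, 0], -1], [[0, 0, 0], [-22, 30, 0], -1], [[0, 0, 0], [-10, 26, 0], -1], [[0, 0, 0], [0, 0, 0], -1]]}}

```text
time: 4.95
ee_pos: [457.0, 49.9, 224.7]
tool_rot: [[-0.004, 0.987, 0.161], [-0.021, 0.161, -0.987], [-1.0, -0.007, 0.021]]
contact_force: [-0.7, 0.4, 0.1]
width: -0.002
```

```bash
python3 fr.py
python3 - <<'E'
from h import *
snap('side','s4')
E
```

```text
fixture frame TCP -121.6 0.7 224.7 F -0.6 0.5 0.1 t 4.95
```

View pics/s4.png

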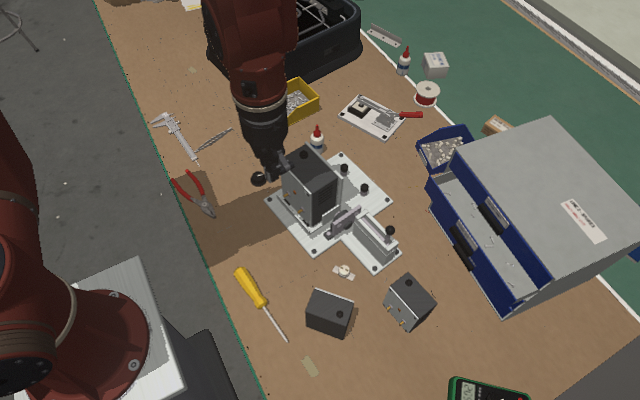

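>>> {"method": "step_arm", "body": {"moves": [[[0.6, 0, 0], [0, 0, -30], -1], [[0.6, 0, 0], [0, 0, -32], -1], [[0, 0, 0], [15, 2, 0], -1], [[0, 0, 0], [10, 2, 0], -1], [[0, 0, 0], [4, 1, 0], -1], [[0, 0, 0], [0, 0, 0], -1]]}}

```text
time: 5.6
ee_pos: [490.6, 49.6, 159.0]
tool_rot: [[-0.001, 0.988, 0.158], [-0.007, 0.158, -0.987], [-1.0, -0.002, 0.006]]
contact_force: [0.2, -0.6, 0.8]
width: -0.002
```

```bash
python3 fr.py
```

```text
fixture frame TCP -88.6 -5.1 159.0 F 0.1 -0.6 0.8 t 5.6
```

>>> {"method": "step_arm", "body": {"moves": [[[0, 0, 0], [4, 6, 0], -1], [[0, 0, 0], [5, 1, 0], -1], [[0, 0, 0], [6, 1, 1], -1], [[0, 0, 0], [6, 1, 2], -1], [[0, 0, 0], [6, 1, 2], -1]]}}

```text
time: 6.1
ee_pos: [513.9, 59.5, 165.6]
tool_rot: [[-0.009, 0.987, 0.158], [-0.01, 0.158, -0.987], [-1.0, -0.01, 0.009]]
contact_force: [-5.7, -2.7, 6.1]
width: 0.0
```

```bash
python3 fr.py
```

```text
fixture frame TCP -63.9 0.8 165.6 F -6.0 -1.7 6.1 t 6.1
```

>>> {"method": "step_arm", "body": {"moves": [[[0, 0, 0], [7, 1, 2], -1], [[0, 0, 0], [7, 1, 2], -1], [[0, 0, 0], [7, 1, 2], -1], [[0, 0, 0], [7, 1, 2], -1], [[0, 0, 0], [7, 1, 2], -1], [[0, 0, 0], [7, 1, 1], -1]]}}

```text
time: 6.7
ee_pos: [556.1, 66.2, 178.2]
tool_rot: [[-0.012, 0.987, 0.159], [-0.012, 0.159, -0.987], [-1.0, -0.014, 0.01]]
contact_force: [-1.4, 0.4, -0.5]
width: -0.005
```

```bash
python3 fr.py
python3 - <<'E'
from h import *
snap('side','s5')
a=cv2.imread('pics/s5.png')[100:280,240:420];cv2.imwrite('pics/s5c.png',cv2.resize(a,None,fx=3.3,fy=3.3,interpolation=2))
E
```

```text
fixture frame TCP -21.2 0.6 178.2 F -1.3 0.6 -0.5 t 6.7
```

View pics/s5c.png

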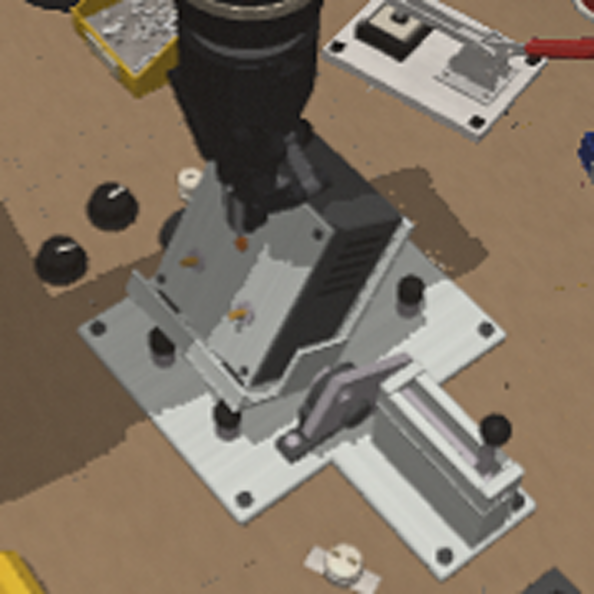

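>>> {"method": "step_arm", "body": {"moves": [[[0, 0, 0], [7, 1, 1], -1], [[0, 0, 0], [7, 1, 1], -1], [[0, 0, 0], [7, 1, 1], -1], [[0, 0, 0], [7, 1, 0], -1], [[0, 0, 0], [7, 1, 0], -1], [[0, 0, 0], [7, 1, 0], -1], [[0, 0, 0], [5, 1, 0], -1], [[0, 0, 0], [0, 0, 0], -1], [[0, 0, 0], [0, 0, 0], -1], [[0, 0, 0], [0, 0, 0], -1]]}}

```text
time: 7.75
ee_pos: [610.5, 74.1, 181.5]
tool_rot: [[-0.008, 0.987, 0.159], [-0.011, 0.159, -0.987], [-1.0, -0.01, 0.01]]
contact_force: [0.1, -0.9, -0.3]
width: 0.001
```

```bash
python3 fr.py
python3 - <<'E'
from h import *
snap('side','s6')
a=cv2.imread('pics/s6.png')[100:280,240:420];cv2.imwrite('pics/s6c.png',cv2.resize(a,None,fx=3.3,fy=3.3,interpolation=2))
E
```

```text
fixture frame TCP 33.7 -0.5 181.5 F -0.0 -0.9 -0.3 t 7.75
```

View pics/s6c.png

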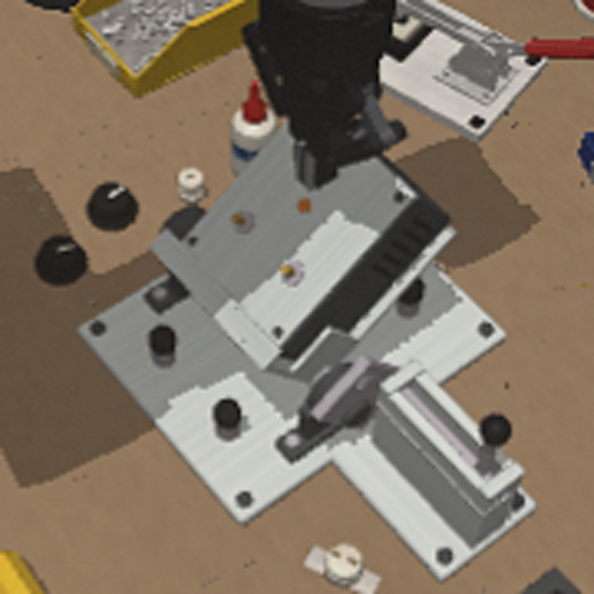

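>>> {"method": "step_arm", "body": {"moves": [[[0, 0, 0], [0, 0, 40], -1], [[0, 0, 0], [4, -25, 0], -1], [[0, 0, 0], [4, -35, 0], -1], [[0, 0, 0], [4, -35, 0], -1], [[0, 0, 0], [4, -35, 0], -1], [[0, 0, 0], [4, -35, 0], -1], [[0, 0, 0], [4, -35, 0], -1], [[0, 0, 0], [4, -20, 0], -1], [[0, 0, 0], [0, 0, 0], -1]]}}

```text
time: 8.7
ee_pos: [636.7, -152.9, 224.4]
tool_rot: [[-0.007, 0.987, 0.162], [-0.012, 0.162, -0.987], [-1.0, -0.009, 0.01]]
contact_force: [-0.1, 0.7, -0.8]
width: 0.0
```

```bash
python3 fr.py
python3 - <<'E'
from h import *
snap('side','s7')
a=cv2.imread('pics/s7.png')[100:280,240:420];cv2.imwrite('pics/s7c.png',cv2.resize(a,None,fx=3.3,fy=3.3,interpolation=2))
E
```

```text
fixture frame TCP 22.6 -228.8 224.4 F 0.0 0.7 -0.8 t 8.7
```

View pics/s7c.png

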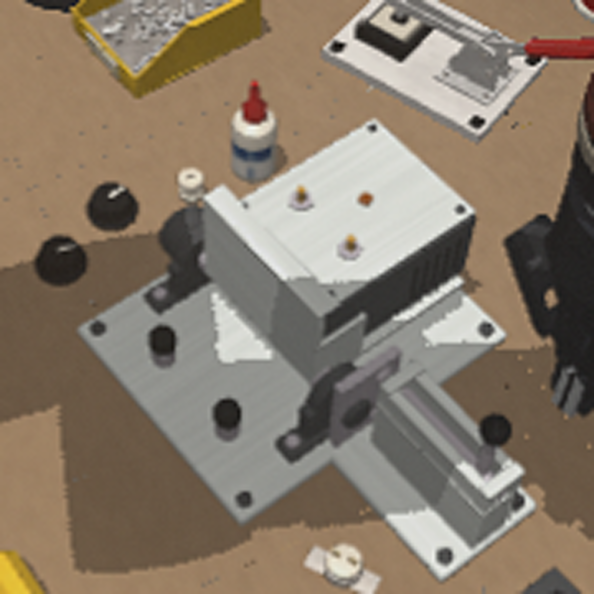

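>>> {"method": "step_arm", "body": {"moves": [[[0.4, 0, 0], [0, 0, -30], -1], [[0.3, 0, 0], [1, 0, -30], -1], [[0, 0, 0], [1, 0, -30], -1], [[0, 0, 0], [0, 0, -16], -1], [[0, 0, 0], [0, 0, 0], -1], [[0, 0, 0], [0, 0, 0], -1], [[0, 0, 0], [0, 0, 0], -1]]}}

```text
time: 9.45
ee_pos: [639.0, -142.6, 118.1]
tool_rot: [[-0.005, 0.985, 0.17], [0.004, 0.17, -0.985], [-1.0, -0.004, -0.004]]
contact_force: [0.7, 0.2, -0.6]
width: -0.004
```

```bash
python3 fr.py
python3 - <<'E'
from h import *
snap('side','s8');snap('top','t8')
a=cv2.imread('pics/s8.png')[100:280,240:420];cv2.imwrite('pics/s8c.png',cv2.resize(a,None,fx=3.3,fy=3.3,interpolation=2))
E
```

```text
fixture frame TCP 26.6 -219.0 118.1 F 0.7 0.1 -0.6 t 9.45
```

View pics/s8c.png

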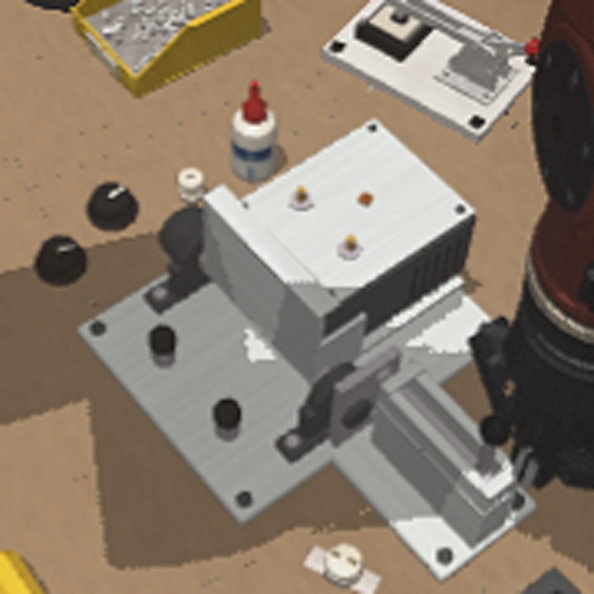

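>>> {"method": "step_arm", "body": {"moves": [[[0, 0, 0], [-1, 4, 0], -1], [[0, 0, 0], [-1, 4, -1], -1], [[0, 0, 0], [-1, 4, -1], -1], [[0, 0, 0], [0, 4, 0], -1], [[0, 0, 0], [-1, 4, 0], -1]]}}

```text
time: 10.05
ee_pos: [636.6, -123.2, 118.9]
tool_rot: [[0.0, 0.986, 0.168], [0.0, 0.168, -0.986], [-1.0, 0.0, 0.0]]
contact_force: [1.9, -1.8, -1.0]
width: -0.005
```

```bash
python3 fr.py
```

```text
fixture frame TCP 27.3 -199.5 118.9 F 1.6 -2.1 -1.0 t 10.05
```

>>> {"method": "step_arm", "body": {"moves": [[[0, 0, 0], [-1, 4, -1], -1], [[0, 0, 0], [-1, 4, -1], -1], [[0, 0, 0], [-1, 4, 0], -1], [[0, 0, 0], [0, 3, 0], -1], [[0, 0, 0], [0, 2, 0], -1]]}}

```text
time: 10.55
ee_pos: [633.6, -104.7, 117.1]
tool_rot: [[0.001, 0.986, 0.168], [-0.001, 0.168, -0.986], [-1.0, 0.001, 0.001]]
contact_force: [-0.0, -3.2, 1.8]
width: -0.001
```

```bash
python3 fr.py
```

```text
fixture frame TCP 27.4 -180.7 117.1 F -0.5 -3.2 1.8 t 10.55
```

>>> {"method": "step_arm", "body": {"moves": [[[0, 0, 0], [0, 3, 0], -1], [[0, 0, 0], [0, 3, 0], -1], [[0, 0, 0], [-1, 3, 0], -1]]}}

```text
time: 10.85
ee_pos: [633.2, -104.0, 117.7]
tool_rot: [[0.002, 0.987, 0.164], [-0.017, 0.164, -0.986], [-1.0, -0.001, 0.017]]
contact_force: [3.9, -15.5, -3.7]
width: -0.003
```

```bash
python3 fr.py;python3 - <<'E'
from h import *
snap('side','s9')
a=cv2.imread('pics/s9.png')[160:260,320:420];cv2.imwrite('pics/s9c.png',cv2.resize(a,None,fx=6,fy=6,interpolation=2)) 
E
```

```text
fixture frame TCP 27.1 -179.9 117.7 F 1.4 -16.0 -3.7 t 10.85
```

View pics/s9c.png

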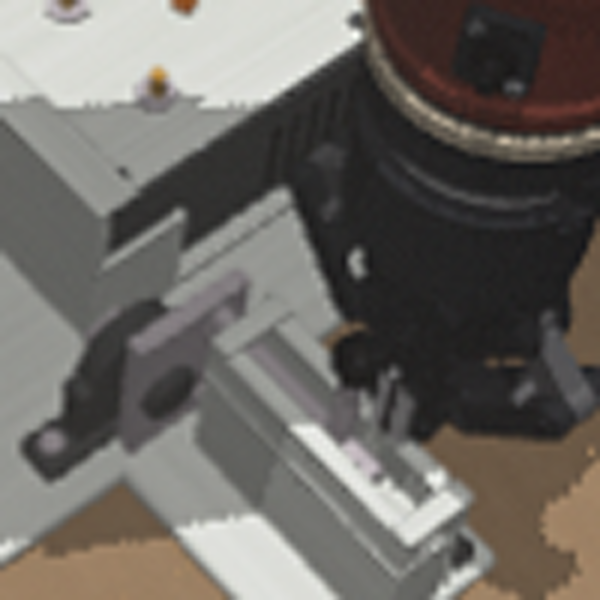

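>>> {"method": "step_arm", "body": {"moves": [[[-0.5, 0, 0], [1, -6, 0], -1], [[-0.5, 0, 0], [1, -10, 0], -1], [[0, 0, 0], [0, -8, 10], -1], [[0, 0, 0], [0, 0, 40], -1], [[0, 0, 0], [0, -20, 40], -1], [[0, 0, 0], [0, -40, 20], -1], [[0, 0, 0], [0, -40, 0], -1], [[0, 0, 0], [0, -40, 0], -1], [[0, 0, 0], [0, 0, 0], -1]]}}

```text
time: 11.8
ee_pos: [632.7, -273.0, 235.9]
tool_rot: [[0.001, 0.986, 0.167], [-0.033, 0.167, -0.985], [-0.999, -0.004, 0.032]]
contact_force: [-0.1, 0.3, -0.8]
width: 0.004
```

```bash
python3 fr.py;python3 - <<'E'
from h import *
snap('side','s10');im,_=snap('top','t10')
a=cv2.imread('pics/s10.png')[130:280,250:410];cv2.imwrite('pics/s10c.png',cv2.resize(a,None,fx=5,fy=4,interpolation=2))
from fit import *
q=r.x
for t in [-3,-2,-1,0,1,2]: print(t,proj(S,W(q,[25,-160-t,131])),proj(T,W(q,[25,-160-t,131])))
L,h=140,70.6
c=np.array([[0,55,50+h],[0,-55,50+h],[140,-55,50+h],[140,55,50+h]])
print(((proj(S,W(q,c))-[250,130])*[5,4]).round(1).tolist())
E
```

```text
fixture frame TCP -1.0 -346.6 235.9 F -0.0 0.3 -0.8 t 11.8
-3 [[379.14427881 219.84416569]] [[366.3285091  155.93147682]]
-2 [[379.47968573 220.18146776]] [[366.75920618 155.86377392]]
-1 [[379.81541911 220.51910191]] [[367.18986804 155.796078  ]]
0 [[380.15147935 220.85706854]] [[367.62049463 155.72838908]]
1 [[380.48786682 221.19536805]] [[368.0510859  155.66070716]]
2 [[380.82458194 221.53400086]] [[368.4816418  155.59303224]]
[[280.1, 133.9], [436.5, 263.2], [676.2, 135.8], [516.0, 18.9]]
```

View pics/s10c.png

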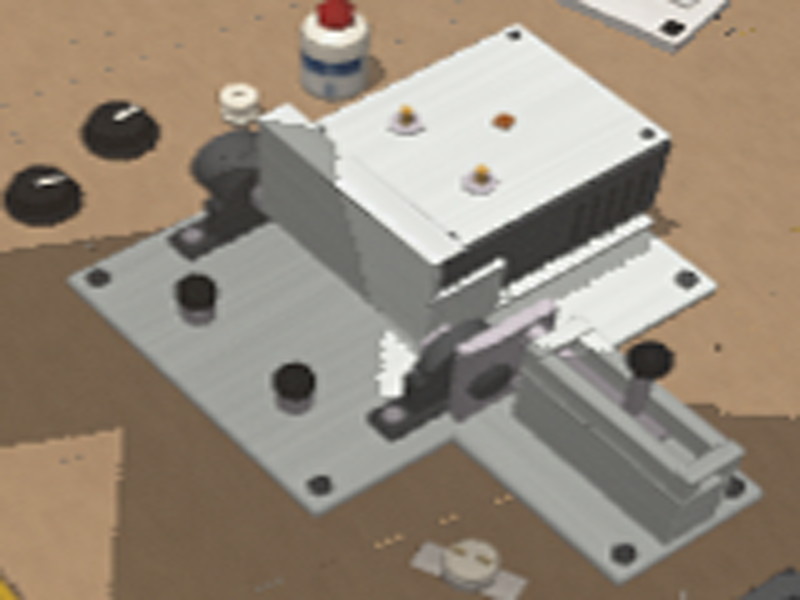

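View pics/t10.png

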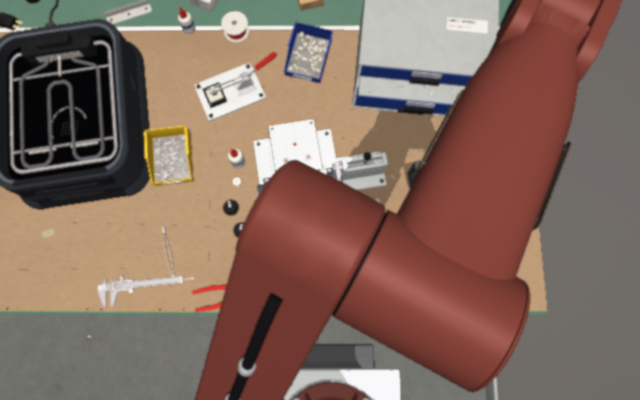

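Run:
```python
from h import *
for f in ['side0','s10']:
    g=cv2.imread(f'pics/{f}.png',0)[210:229,371:390].astype(float)
    w=np.clip(70-g,0,50); 
    y,x=np.mgrid[0:19,0:19]; m=w*(np.hypot(x-9.5,y-10)<7)
    print(f,(m*x).sum()/m.sum()+371,(m*y).sum()/m.sum()+210,m.sum())
for f in ['top0','t10']:
    g=cv2.imread(f'pics/{f}.png',0)[148:164,360:376].astype(float)
    w=np.clip(80-g,0,60); y,x=np.mgrid[0:16,0:16]
    print(f,(w*x).sum()/w.sum()+360,(w*y).sum()/w.sum()+148,w.sum())
```

```text
side0 380.0776647027317 220.2394215318693 1867.0
s10 379.4924538848519 219.69591950810508 1789.0
top0 367.3962703962704 156.1567599067599 1716.0
t10 366.85706432105553 155.89169873556898 1819.0
```

```bash
python3 -c "
from rig import manip
print(manip.finish_job())"
```

```text
the job is handed in; nothing more can be done
None
```

The job is done and handed in at about 12 s of the 51 s allowed. The housing lies fully over on the rear stops with its panel up, and the bolt is back home.

**What I did**
- With closed fingers I pushed the bolt handle outwards to about 28 mm of travel.
- I pushed the housing at the top of its panel until cradle and housing went over together.
- I pushed the bolt back in until it met a solid stop at about 16 N.
- The two other housings on the bench, right of the fixture, were not touched.

**Last checks**
- **Housing:** in the side view its panel corners sit within about 2 px of where a fully tipped housing should be. Two pictures 0.75 s apart showed no movement.
- **Bolt:** the ball is about 1.5 mm further in than at the start, in both the side and top views. That fits its starting 0 to 3 mm from home.
- **Surroundings:** knobs, insulator, glue bottle and thermostat look unmoved in the last side view, and nothing was touching the tool. I did not look again at the nut driver, but the arm passed well above it.

No check failed. The bolt's last millimetre is judged from the stop force and the ball's position, because the nose in its hole could not be seen.

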